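Find where the salad spinner rubs and brake it there

TASK

The salad spinner's crank drags at one place in its turn. Turn the crank gently by its knob, feel where it goes stiff, and leave the crank standing in the middle of that stiff patch; then push the brake slide on the lid fully in towards the hub to hold it there, and let go. Go gently, and leave the other things on the worktop where they are.

Things in the scene. Friction and masses are not known exactly. Their poses are not given: they have to be found in the camera images.
- spinner: Salad spinner, fixed to the worktop by its rubber foot: white round bowl, flat grey lid 212 mm across, lid top 120 mm above the worktop (a 4 mm collar 60 mm across round the hub). Origin: centre of its underside; the crank's upright axis passes through it. z up; the brake slide lies in its -y direction. Hidden inside, something rubs at one place of the crank's turn, different every time.
- crank: White crank, turns either way, no stops. Origin: on its axis at lid height; x points along the arm to the knob, z up. Arm top 16 mm, hub 20 mm above the lid. Moving the knob takes about 1 N, but in one stiff patch about 40 degrees long 9 to 12 N: the drag jumps up on entering from either side, eases slowly across, drops at the far end. It starts outside the patch; let go, it stays put, also in it.
- crank_knob (a point): Middle of the crank's black knob, 55 mm from the axis, 153 mm above the worktop. A round upright grip 23 mm across, 30 mm tall (18 to 48 mm above the lid); it spins freely on its pin, so a hand holding it need not turn with the crank. Hold it lightly: the finger squeeze should stay under 30 N.
- brake (a joint): Brake slide, m: 0 = out (off), 0.020 = end of its travel towards the hub. It starts out, needs about 3 N to slide and stays where it is left. At about 0.019 its pad meets the hub and it stops: that is fully in. Do not press on it with more than 25 N.
- brake_tab (a point): Middle of the top of the brake slide's black upright tab, 140 mm above the worktop. Tab 24 mm wide, 8 mm thick, 16 mm tall (4 to 20 mm above the lid). It stands 92 mm from the crank's axis when out and slides straight to the axis, along the spinner's +y (the point's own +y), to 73 mm. Push its outer face. Low guide rails, 5 mm tall, lie on either side.
- soup_tin: Bystander: low round tin, 86 mm across, 40 mm tall; origin under its centre.
- small_cup: Bystander: small blue cup, 64 mm across, 62 mm tall; origin under its centre.
- shot_glass: Bystander: small clear glass, 47 mm across, 66 mm tall; origin under its centre.
- tea_light: Bystander: spent tea light, 39 mm across, 16 mm tall; origin under its centre.
- glass: Bystander: low clear glass, 72 mm across, 98 mm tall; origin under its centre.
- jar_lid: Bystander: white jar lid, 92 mm across, 13 mm tall; origin under its centre.
- timer: Bystander: round kitchen timer, 60 mm across, 41 mm tall; origin under its centre.

How it is judged:
By the outcome, as a careful person would: the job done as asked, in the order asked, and still so for the second after the job is handed in, with the robot touching nothing.
It also fails if it takes over 72 s, if anything falls off the work surface, if the arm or the gripper's body presses on something with over 40 N, if the wrist force passes 120 N, or if a joint passes its speed limit or range.

ROBOT

A 7-joint arm with a two-finger parallel gripper is mounted at the origin on a cart in front of the work surface, level with it; the furniture and walls round the work are solid. World frame = base frame: x ahead of the robot, y to its left, z up, the work surface at z = 0. Lengths are in m, angles in degrees, forces in N, time in s.
With the tool pointing down it reaches from about 0.425 to 0.875 m from the base axis. Payload 4.7 kg.
Tool frame: the origin (TCP) lies at the very end of the fingers, on their centre line; the grasp point (between the pads) lies 19 mm behind it; z points along the fingers, y is the direction in which the jaws open and shut (so a half turn about z gives the same grasp; the last joint's range is limited). The gripper opens to 87 mm and grips with 3 to 60 N. Pads are 19 mm wide; open, the fingers measure 117 mm over their backs; the gripper's body (75 mm by 190 mm) begins 51 mm behind the grasp point.
Start: joints at [-65.713, 18.392, -4.016, 83.108, 1.295, 78.541, -3.26], TCP at [0.259, 0.596, 0.223] pointing down, gripper open.
Joint ranges: [-163.93, 163.93], [-17.29, 119.83], [-79.2, 71.16], [3.27, 140.29], [-89.18, 269.18], [5.43, 117.66], [-154.24, 154.24]. Speed limits (degrees/s): [147.25, 147.25, 180, 180, 180, 180, 180].

INTERFACE

Orientations are given as [roll, pitch, yaw] about the fixed x, y, z axes, in that order (R = Rz(yaw) Ry(pitch) Rx(roll)).
In Python, from cell import * gives the robot as it stands.
- The arm moves only by the tool drive_tool, never from a script. Its argument "moves" is text: rows parted by semicolons, each of 5 numbers parted by spaces: the shift along the tool's x, y, z in m, then the turn about the tool's z in degrees, then the gripper's target within -1 to 1 (fully open at 1, half-way at 0, shut at -1). In form: x y z yaw fingers; .... A call has exactly 8 rows; each row is the pose to reach, as a shift and turn from the pose commanded when the call began, along the tool's axes at that moment; what a row does not reach only later rows make up. A row lasts 1/10 s, in which the tool goes at most 50 mm and 8.59 degrees, less where a joint would pass 70% of its speed; a pose out of reach is approached as far as the arm can. A call with a gripper value outside its range is refused whole. The fingers move at their own pace and stop on an object; "grip_force" is the grip in N (left out, the last holds). Time passes only in rows, so rows that repeat a pose let the fingers close, or fill a call up. It gives the time, the measured TCP pose, the force and the opening at its end, in the units of the state.
- get_obs(): the state, without advancing time (a new reading comes with each control period).
- read_camera(name): name is "side" or "top" or "wrist"; returns (picture, depth): 400x640x3 uint8, red, green, blue; 400x640 float32, m along the optical axis (not along the pixel's ray), 0 where there is no reading.
- calibration(name): a dict with "intrinsics" (3x3 intrinsics, pixels), "cam_to_world" (4x4, takes a point from camera to world coordinates); the wrist camera has in their place "T_tool_cam" (4x4, takes a point from camera to tool coordinates, whose origin is the TCP and whose axes are the flange's). Camera axes: x right, y up, looking along -z (the intrinsics and any distortion apply to the point x, -y, -z); pixel columns grow to the right and rows downward; lengths in m; the calibration is good to about 2 mm. A picture is of the moment at which its call begins: read the wrist's pose just before it. calibration takes no time and is no camera call.
- sign_off(): hands the job in, once; it reports no verdict.
Trained networks look in the newest picture that a camera, given by its name, has taken for a name from the list of things; names that differ only in an ending like _2 or _b are one class to them, and where a whole thing is asked for, a point or a joint stands for the part that bears it (a point fixed in the world has none). Each returns a list of dicts, best first, with "conf" (0 to 1); they miss things now and then, are a little off and sometimes report something else, mostly with a low value. They report only what shows in the picture. A call takes as long as a camera call.
- search_frame(camera, name): "uv" ([column, row] in pixels, amid what is visible of it).
- pinpoint(camera, name): "uv" ([column, row] in pixels: a listed point, or the origin of a listed thing).
The state is a dict: "time_s": time; "qpos": joint angles; "joint_velocities": joint speeds; "effort": joint torques, N m; "tool_pos": TCP position; "tool_rot": TCP orientation; "force": force on the tool from outside, world axes, zero at the start; "wrist_torque": the same for the moment, N m; "grip_width": finger opening in m.
Only numpy, scipy, OpenCV 4.12 (cv2) and the standard library are available. Lean on these libraries where they do the work, as an engineer would, in place of code of your own. Each camera call takes 0.05 s, during which the arm holds its last target. There are 200 camera calls.

## Working session

There is one attempt and no reset: what is moved stays moved. The work goes in short steps, Python scripts to look and compute and a tool call to move; the robot and the scene stay as the last step left them, time stands still between calls to the robot, and variables do not carry over. Pictures are saved under pics/ and viewed, about 8 in all and at most 12, crops included, and the job is handed in when it is done.

Besides the shell and the picture viewer there is one more tool, called by a JSON object that holds its "api" and its "payload". drive_tool: Moves the arm, as the interface text tells. Its arguments: {"type":"object","properties":{"moves":{"type":"string"},"grip_force":{"type":"number"}},"required":["moves"]}

```bash
ls; mkdir -p pics
cat > h.py <<'E'
from cell import *
import numpy as np, cv2
def ray(cam,uv):
    c=calibration(cam);K=np.array(c["intrinsics"]);T=np.array(c["cam_to_world"])
    d=np.array([(uv[0]-K[0,2])/K[0,0],-(uv[1]-K[1,2])/K[1,1],-1.])
    return T[:3,3],T[:3,:3]@d
def atz(cam,uv,z):
    o,d=ray(cam,uv);return o+d*(z-o[2])/d[2]
E
python3 - <<'E'
from h import *
print({k:np.round(v,3) for k,v in get_obs().items()})
for c in ["top","side"]:
    p,d=read_camera(c); cv2.imwrite(f"pics/{c}1.png",p[:,:,::-1])
    print({k:np.round(v,3).tolist() for k,v in calibration(c).items()})
    for n,z in [("spinner",0),("crank",.12),("crank_knob",.153),("brake_tab",.14)]:
        for r in pinpoint(c,n)[:2]:
            print(c,n,np.round(r["uv"],1),round(r["conf"],2),np.round(atz(c,r["uv"],z),3))
    for n in ["soup_tin","small_cup","shot_glass","tea_light","glass","jar_lid","timer"]:
        for r in pinpoint(c,n)[:1]:
            print(c,n,np.round(r["uv"],1),round(r["conf"],2),np.round(atz(c,r["uv"],0),3))
E
```

```text
pics
{'time_s': np.float64(0.0), 'qpos': array([-65.71 ,  18.441,  -4.018,  83.177,   1.294,  78.54 ,  -3.259]), 'joint_velocities': array([-0.006,  0.049,  0.064,  0.064,  0.018,  0.081, -0.017]), 'effort': array([ 0.0000e+00, -4.9130e+01, -4.0400e-01, -3.1252e+01, -6.4000e-02,
        4.4000e-02,  0.0000e+00]), 'tool_pos': array([0.259, 0.596, 0.221]), 'tool_rot': array([-1.79888e+02,  4.00000e-03,  1.56523e+02]), 'force': array([ 0.673, -0.011,  0.403]), 'wrist_torque': array([-0.018,  0.014,  0.098]), 'grip_width': np.float64(0.087)}
{'intrinsics': [[430.418, 0.0, 312.479], [0.0, 430.418, 209.868], [0.0, 0.0, 1.0]], 'cam_to_world': [[-0.021, 0.995, -0.093, 0.469], [-1.0, -0.02, 0.014, 0.023], [0.012, 0.093, 0.996, 1.408], [0.0, 0.0, 0.0, 1.0]]}
top spinner [303.9 214.1] 0.58 [0.587 0.032 0.   ]
top crank [305.2 210.9] 0.67 [0.586 0.027 0.12 ]
top crank [304.7 214.3] 0.17 [0.576 0.029 0.12 ]
top crank_knob [306.4 225.7] 0.48 [0.54  0.025 0.153]
top brake_tab [335.4 214.7] 0.62 [ 0.571 -0.062  0.14 ]
top soup_tin [402.4 224.7] 0.63 [ 0.545 -0.29   0.   ]
top small_cup [218.  211.3]
[... 398 characters left out ...]
], [-0.01, 0.742, 0.671, 0.717], [0.0, 0.0, 0.0, 1.0]]}
side spinner [321.9 239.2] 0.67 [0.594 0.034 0.   ]
side crank [322.6 203.8] 0.96 [0.597 0.036 0.12 ]
side crank [231.8 229.8] 0.51 [0.38  0.031 0.12 ]
side crank_knob [297.6 201. ] 0.65 [0.535 0.032 0.153]
side brake_tab [331.3 226.4] 0.56 [ 0.58  -0.058  0.14 ]
side soup_tin [364.  354.8] 0.85 [ 0.559 -0.282  0.   ]
side small_cup [287.9 175.2] 0.9 [0.593 0.323 0.   ]
side shot_glass [231.2 230. ] 0.82 [ 0.382  0.153 -0.   ]
side tea_light [247.9 282.9] 0.52 [ 0.385 -0.03   0.   ]
side glass [404.6 231.4] 0.57 [ 0.805 -0.02   0.   ]
side jar_lid [262.1 188.2] 0.9 [0.503 0.291 0.   ]
side timer [300.9 350.1] 0.78 [ 0.447 -0.228  0.   ]
```

Run:
```python
import cv2
a=cv2.imread("pics/top1.png")[110:310,180:440];b=cv2.imread("pics/side1.png")
cv2.imwrite("pics/top1c.png",cv2.resize(a,None,fx=3,fy=3,interpolation=cv2.INTER_CUBIC))
cv2.imwrite("pics/side1c.png",cv2.resize(b[120:320,200:460],None,fx=3,fy=3,interpolation=cv2.INTER_CUBIC))
```

```text
(no output)
```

View pics/top1c.png

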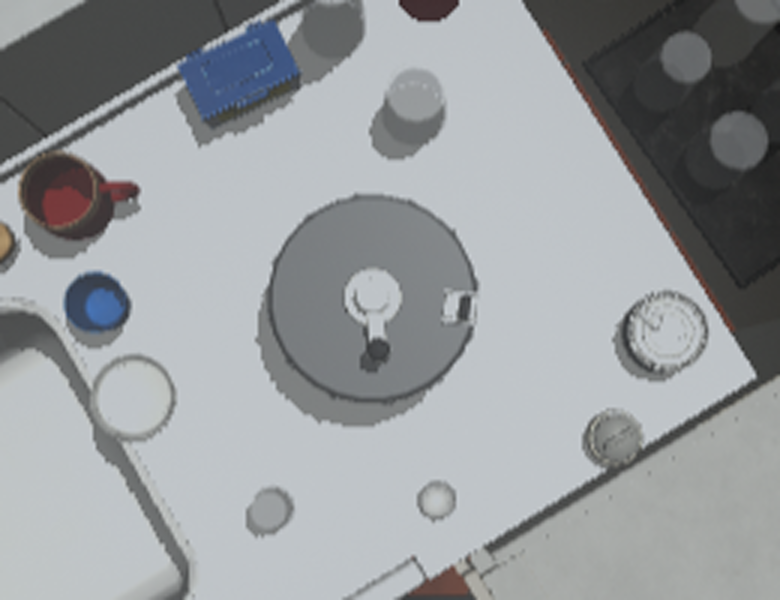

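View pics/side1c.png

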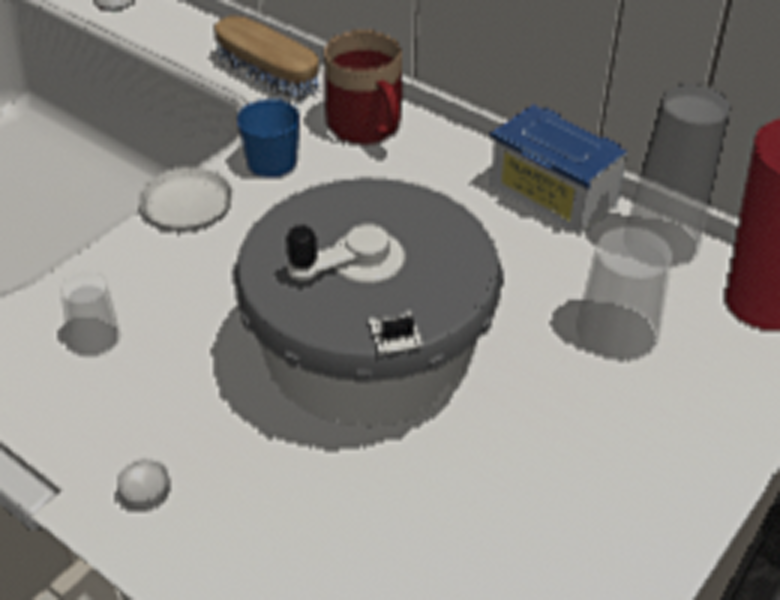

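Top crop: hub at about (373,295), knob (378,348), brake tab (464,307), so axis ≈ (0.592, 0.031). The crank points to world −x and the brake to about −100°. The side view agrees, and the lid is clear. Next I move over it for a wrist look.

{"api": "drive_tool", "payload": {"moves": "-0.01 -0.01 -0.02 0 1; -0.04 -0.03 -0.04 -3 1; -0.07 -0.055 -0.06 -6 1; -0.11 -0.085 -0.08 -9 1; -0.145 -0.112 -0.09 -12 1; -0.18 -0.14 -0.1 -15 1; -0.215 -0.167 -0.1 -18 1; -0.25 -0.195 -0.1 -20 1"}}

```text
time_s: 2.0
tool_pos: [0.4114, 0.3162, 0.3233]
tool_rot: [179.9, 0.1, 176.6]
force: [0.7, 0.8, 0.7]
grip_width: 0.0875
```

Run:
```python
from h import *
o=get_obs();print(o["time_s"],np.round(o["tool_pos"],4),np.round(o["tool_rot"],2),np.round(o["qpos"],1),o["force"])
print(np.round(calibration("wrist")["T_tool_cam"],3), calibration("wrist")["intrinsics"])
p=np.array(o["tool_pos"]);y=np.radians(o["tool_rot"][2])
d=np.array([.56,.03,.32])-p
print(d@[np.cos(y),np.sin(y),0],d@[np.sin(y),-np.cos(y),0],-d[2])
```

```text
2.0 [0.4114 0.3162 0.3233] [1.7992e+02 7.0000e-02 1.7663e+02] [-46.5   0.4   6.1  92.4  -0.1  87.1  46.2] [0.74585292 0.80090296 0.68300908]
[[-0.001  0.956  0.293  0.08 ]
 [ 1.     0.001  0.001 -0.   ]
 [ 0.001  0.293 -0.956 -0.161]
 [ 0.     0.     0.     1.   ]] [[360.11817587   0.         319.4234612 ]
 [  0.         360.11817587 205.60285188]
 [  0.           0.           1.        ]]
-0.16514841023057727 -0.27693513337448694 0.0033262899860679873
```

{"api": "drive_tool", "payload": {"moves": "-0.018 -0.03 0 0 1; -0.04 -0.07 0 0 1; -0.065 -0.11 0 -1 1; -0.09 -0.15 0 -1 1; -0.115 -0.19 0 -2 1; -0.14 -0.23 0 -3 1; -0.157 -0.262 0 -3.4 1; -0.165 -0.277 0 -3.4 1"}}

```text
time_s: 2.8
tool_pos: [0.5595, 0.0264, 0.3228]
tool_rot: [-179.9, 0.1, 179.6]
force: [-0.8, -0.3, -0.2]
grip_width: 0.0872
```

```bash
cat >> h.py <<'E'
from scipy.spatial.transform import Rotation
def wT():
    o=get_obs();c=calibration("wrist");T=np.eye(4);T[:3,:3]=Rotation.from_euler("xyz",o["tool_rot"],degrees=True).as_matrix();T[:3,3]=o["tool_pos"]
    return T@np.array(c["T_tool_cam"]),np.array(c["intrinsics"])
def watz(T,K,uv,z):
    d=T[:3,:3]@np.array([(uv[0]-K[0,2])/K[0,0],-(uv[1]-K[1,2])/K[1,1],-1.]);return T[:3,3]+d*(z-T[2,3])/d[2]
def wlook(name):
    T,K=wT();p,d=read_camera("wrist");cv2.imwrite(f"pics/{name}.png",p[:,:,::-1])
    for n,z in [("spinner",0),("crank",.12),("crank_knob",.153),("brake_tab",.14)]:
        for r in pinpoint("wrist",n)[:2]: print(n,np.round(r["uv"],1),round(r["conf"],2),np.round(watz(T,K,r["uv"],z),4))
    return T,K,p,d
E
python3 - <<'E'
from h import *
o=get_obs();print(o["time_s"],np.round(o["tool_pos"],4),np.round(o["tool_rot"],2),np.round(o["qpos"],1),o["force"])
T,K,p,d=wlook("w1")
# points from depth: world cloud
v,u=np.indices(d.shape);m=d>0
P=np.stack([(u-K[0,2])/K[0,0],-(v-K[1,2])/K[1,1],-np.ones_like(d)],-1)*d[...,None]
P=P@T[:3,:3].T+T[:3,3];h=P[...,2]
lid=m&(h>.112)&(h<.1235)
c=max(cv2.findContours(lid.astype(np.uint8),cv2.RETR_EXTERNAL,cv2.CHAIN_APPROX_NONE)[0],key=len)[:,0]
Q=np.array([watz(T,K,q,.12) for q in c])
ok=(c[:,0]>3)&(c[:,0]<636)&(c[:,1]>3)&(c[:,1]<396);Q=Q[ok]
A=np.c_[2*Q[:,:2],np.ones(len(Q))];
for _ in range(4):
    s=np.linalg.lstsq(A,(Q[:,:2]**2).sum(1),rcond=None)[0];r=np.sqrt(s[2]+s[:2]@s[:2]);e=np.abs(np.hypot(*(Q[:,:2]-s[:2]).T)-r);k=e<max(.003,np.median(e));Q,A=Q[k],A[k]
print("lid",s[:2],r,len(Q),"lid h",np.median(h[lid]))
k=m&(h>.158)&(h<.18);print("knobtop",k.sum(),np.median(P[k],0) if k.any() else 0)
E
```

```text
2.8 [0.5595 0.0264 0.3228] [-1.7990e+02  5.0000e-02  1.7959e+02] [-27.9   5.5  24.4  87.7  -2.2  87.3  86.1] [-0.80200403 -0.27402678 -0.16010865]
spinner [322.4 181.4] 0.69 [0.5934 0.0291 0.    ]
crank [325.8 207.7] 0.95 [0.5937 0.032  0.12  ]
crank_knob [319.4 165.5] 0.79 [0.5422 0.0257 0.153 ]
brake_tab [236.3 204.4] 0.69 [ 0.5833 -0.0576  0.14  ]
lid [0.59253234 0.03172419] 0.1013342196366326 469 lid h 0.11880213085186431
knobtop 489 [0.53839001 0.02718787 0.16615923]
```

View pics/w1.png

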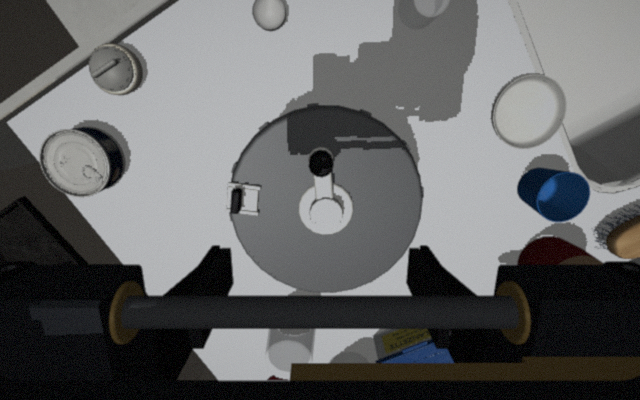

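{"api": "drive_tool", "payload": {"moves": "0.003 0 0.015 0 1; 0.008 0 0.045 -2 0.6; 0.014 0 0.085 -4 0.3; 0.018 0 0.12 -5 0.1; 0.0205 0 0.15 -5 0.1; 0.0205 0 0.17 -5 0.1; 0.0205 0 0.179 -5 0.1; 0.0205 0 0.179 -5 0.1", "grip_force": 12}}

```text
time_s: 3.85
tool_pos: [0.537, 0.0328, 0.1427]
tool_rot: [180.0, -0.1, -174.9]
force: [0.0, 1.0, -0.1]
grip_width: 0.049
```

{"api": "drive_tool", "payload": {"moves": "0 0 0 0 -0.2; 0 0 0 0 -0.35; 0 0 0 0 -0.5; 0 0 0 0 -0.7; 0 0 0 0 -0.7; 0 0 0 0 -0.7; 0 0 0 0 -0.7; 0 0 0 0 -0.7"}}

```text
time_s: 4.65
tool_pos: [0.5385, 0.0312, 0.1442]
tool_rot: [180.0, 0.1, -175.1]
force: [-1.0, -1.0, 5.4]
grip_width: 0.0223
```

Run:
```python
from h import *
o=get_obs();print(o["time_s"],np.round(o["tool_pos"],4),np.round(o["tool_rot"],2),np.round(o["qpos"],1),np.round(o["force"],2),o["grip_width"])
C=np.array([.5928,.0315]);d=np.array(o["tool_pos"])[:2]-C;print(np.degrees(np.arctan2(d[1],d[0]))%360,np.hypot(*d))
p,_=read_camera("wrist");cv2.imwrite("pics/w2.png",p[:,:,::-1])
p,_=read_camera("side");cv2.imwrite("pics/s2.png",cv2.resize(p[120:300,200:440,::-1],None,fx=3,fy=3))
```

```text
4.65 [0.5385 0.0312 0.1442] [ 1.7999e+02  7.0000e-02 -1.7508e+02] [-27.6   8.1  23.4 105.6  -3.5  66.9  91.8] [-1.   -1.04  5.36] 0.022347357947320536
180.32133297008755 0.05433529464170262
```

View pics/s2.png

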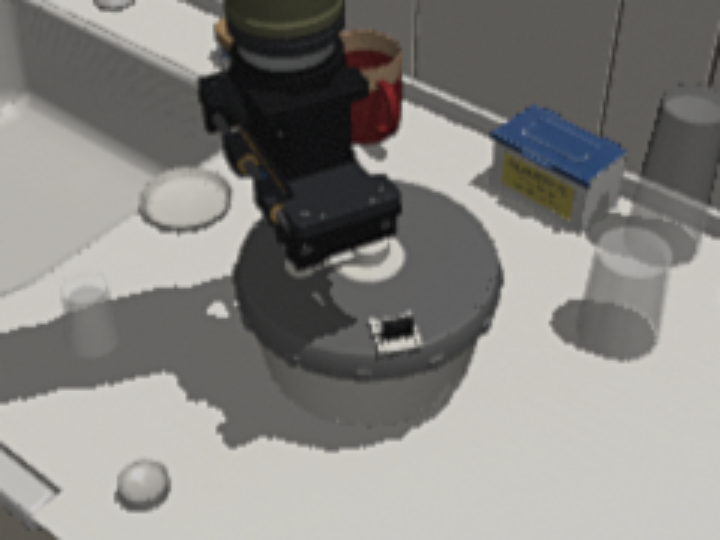

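{"api": "drive_tool", "payload": {"moves": "-0.0001 0.0029 0 3 -0.7; -0.0003 0.0057 0 6 -0.7; -0.0007 0.0086 0 9 -0.7; -0.0012 0.0114 0 12 -0.7; -0.0019 0.0142 0 15 -0.7; -0.0027 0.0170 0 18 -0.7; -0.0037 0.0197 0 21 -0.7; -0.0048 0.0224 0 24 -0.7"}}

```text
time_s: 5.55
tool_pos: [0.5426, 0.0534, 0.1443]
tool_rot: [180.0, 0.2, 160.8]
force: [3.5, -2.5, 2.8]
grip_width: 0.0219
```

```bash
cat >> h.py <<'E'
def st(C=(.5928,.0315)):
    o=get_obs();d=np.array(o["tool_pos"])[:2]-C;r=np.hypot(*d);n=d/r;t=np.array([-n[1],n[0]]);f=np.array(o["force"])[:2]
    print("t",round(o["time_s"],2),"pos",np.round(o["tool_pos"],4),"th",np.round(np.degrees(np.arctan2(d[1],d[0]))%360,1),"yaw",round(o["tool_rot"][2],1),"r",round(r,4),"f_rad,f_ccw",np.round([f@n,f@t],1),"fz",round(o["force"][2],1),"j7",round(o["qpos"][6],1),"w",round(o["grip_width"],4))
E
python3 -c "from h import *;st();st()"
```

```text
t 5.55 pos [0.5426 0.0534 0.1443] th 156.5 yaw 160.8 r 0.0548 f_rad,f_ccw [-4.2  0.9] fz 2.8 j7 65.7 w 0.0219
t 5.55 pos [0.5426 0.0534 0.1443] th 156.5 yaw 160.8 r 0.0548 f_rad,f_ccw [-4.2  0.9] fz 2.8 j7 65.7 w 0.0219
```

{"api": "drive_tool", "payload": {"moves": "-0.0006 0.0029 0 3.5 -0.7; -0.001 0.0057 0 7 -0.7; -0.0017 0.0085 0 10.5 -0.7; -0.0025 0.0113 0 14 -0.7; -0.0034 0.014 0 17.5 -0.7; -0.0045 0.0168 0 21 -0.7; -0.0058 0.0194 0 24.5 -0.7; -0.0072 0.022 0 28 -0.7"}}

```text
time_s: 6.35
tool_pos: [0.5556, 0.0723, 0.1442]
tool_rot: [179.9, 0.1, 132.8]
force: [-0.1, -1.6, 5.3]
grip_width: 0.0225
```

```bash
python3 -c "from h import *;st()"
```

```text
t 6.35 pos [0.5556 0.0723 0.1442] th 132.4 yaw 132.8 r 0.0552 f_rad,f_ccw [-1.1  1.2] fz 5.3 j7 37.0 w 0.0225
```

Good, on track and still free. I'll continue clockwise in 24° steps.

{"api": "drive_tool", "payload": {"moves": "-0.0001 0.0029 0 3 -0.7; -0.0003 0.0057 0 6 -0.7; -0.0007 0.0086 0 9 -0.7; -0.0012 0.0114 0 12 -0.7; -0.0019 0.0142 0 15 -0.7; -0.0027 0.0170 0 18 -0.7; -0.0037 0.0197 0 21 -0.7; -0.0048 0.0224 0 24 -0.7"}}

```text
time_s: 7.15
tool_pos: [0.575, 0.0843, 0.1442]
tool_rot: [179.9, -0.0, 108.8]
force: [-0.4, -0.8, 5.6]
grip_width: 0.0224
```

```bash
python3 -c "from h import *;st()"
```

```text
t 7.15 pos [0.575  0.0843 0.1442] th 108.6 yaw 108.8 r 0.0557 f_rad,f_ccw [-0.6  0.6] fz 5.6 j7 13.6 w 0.0224
```

{"api": "drive_tool", "payload": {"moves": "-0.0001 0.0029 0 3 -0.7; -0.0003 0.0057 0 6 -0.7; -0.0007 0.0086 0 9 -0.7; -0.0012 0.0114 0 12 -0.7; -0.0019 0.0142 0 15 -0.7; -0.0027 0.0170 0 18 -0.7; -0.0037 0.0197 0 21 -0.7; -0.0048 0.0224 0 24 -0.7"}}

```text
time_s: 7.95
tool_pos: [0.5977, 0.0875, 0.1443]
tool_rot: [180.0, -0.1, 84.8]
force: [-0.9, -0.0, 5.3]
grip_width: 0.0227
```

```bash
python3 -c "from h import *;st()"
```

```text
t 7.95 pos [0.5977 0.0875 0.1443] th 85.0 yaw 84.8 r 0.0562 f_rad,f_ccw [-0.1  0.9] fz 5.3 j7 -8.4 w 0.0227
```

{"api": "drive_tool", "payload": {"moves": "-0.0001 0.0029 0 3 -0.7; -0.0003 0.0057 0 6 -0.7; -0.0007 0.0086 0 9 -0.7; -0.0012 0.0114 0 12 -0.7; -0.0019 0.0142 0 15 -0.7; -0.0027 0.0170 0 18 -0.7; -0.0037 0.0197 0 21 -0.7; -0.0048 0.0224 0 24 -0.7"}}

```text
time_s: 8.75
tool_pos: [0.6196, 0.0812, 0.1443]
tool_rot: [180.0, -0.1, 60.8]
force: [-1.1, 0.7, 5.5]
grip_width: 0.0224
```

```bash
python3 -c "from h import *;st()"
```

```text
t 8.75 pos [0.6196 0.0812 0.1443] th 61.6 yaw 60.8 r 0.0565 f_rad,f_ccw [0.1 1.3] fz 5.5 j7 -29.5 w 0.0224
```

{"api": "drive_tool", "payload": {"moves": "-0.0001 0.0029 0 3 -0.7; -0.0003 0.0057 0 6 -0.7; -0.0007 0.0086 0 9 -0.7; -0.0012 0.0114 0 12 -0.7; -0.0019 0.0142 0 15 -0.7; -0.0027 0.0170 0 18 -0.7; -0.0037 0.0197 0 21 -0.7; -0.0048 0.0224 0 24 -0.7"}}

```text
time_s: 9.55
tool_pos: [0.6373, 0.0666, 0.1443]
tool_rot: [-180.0, -0.2, 36.9]
force: [0.6, 0.8, 4.3]
grip_width: 0.0225
```

```bash
python3 -c "from h import *;st()"
```

```text
t 9.55 pos [0.6373 0.0666 0.1443] th 38.3 yaw 36.9 r 0.0566 f_rad,f_ccw [1.  0.3] fz 4.3 j7 -49.8 w 0.0225
```

{"api": "drive_tool", "payload": {"moves": "-0.0001 0.0029 0 3 -0.7; -0.0003 0.0057 0 6 -0.7; -0.0007 0.0086 0 9 -0.7; -0.0012 0.0114 0 12 -0.7; -0.0019 0.0142 0 15 -0.7; -0.0027 0.0170 0 18 -0.7; -0.0037 0.0197 0 21 -0.7; -0.0048 0.0224 0 24 -0.7"}}

```text
time_s: 10.35
tool_pos: [0.6471, 0.0471, 0.1443]
tool_rot: [-179.8, -0.2, 12.9]
force: [0.4, 3.6, 5.5]
grip_width: 0.0223
```

```bash
python3 -c "from h import *;st()"
```

```text
t 10.35 pos [0.6471 0.0471 0.1443] th 16.0 yaw 12.9 r 0.0565 f_rad,f_ccw [1.4 3.3] fz 5.5 j7 -69.8 w 0.0223
```

{"api": "drive_tool", "payload": {"moves": "0 0.001 0 1 -0.7; 0 0.0019 0 2 -0.7; -0.0001 0.0029 0 3 -0.7; -0.0001 0.0038 0 4 -0.7; -0.0002 0.0048 0 5 -0.7; -0.0003 0.0057 0 6 -0.7; -0.0004 0.0067 0 7 -0.7; -0.0005 0.0076 0 8 -0.7"}}

```text
time_s: 11.15
tool_pos: [0.6485, 0.0409, 0.1443]
tool_rot: [-179.7, -0.2, 5.1]
force: [1.9, 6.3, 5.5]
grip_width: 0.0228
```

Run:
```python
from h import *
Q=np.array([[.5426,.0534],[.5556,.0723],[.575,.0843],[.5977,.0875],[.6196,.0812],[.6373,.0666],[.6471,.0471]])
s=np.linalg.lstsq(np.c_[2*Q,np.ones(7)],(Q**2).sum(1),rcond=None)[0];print(s[:2],np.sqrt(s[2]+s[:2]@s[:2]))
st();st(s[:2])
```

```text
[0.59379729 0.03223823] 0.05537421629091593
t 11.15 pos [0.6485 0.0409 0.1443] th 9.5 yaw 5.1 r 0.0565 f_rad,f_ccw [3.  5.9] fz 5.5 j7 -76.3 w 0.0228
t 11.15 pos [0.6485 0.0409 0.1443] th 9.0 yaw 5.1 r 0.0554 f_rad,f_ccw [2.9 5.9] fz 5.5 j7 -76.3 w 0.0228
```

{"api": "drive_tool", "payload": {"moves": "0 0.001 0 1 -0.7; 0 0.0019 0 2 -0.7; -0.0001 0.0029 0 3 -0.7; -0.0001 0.0038 0 4 -0.7; -0.0002 0.0048 0 5 -0.7; -0.0003 0.0057 0 6 -0.7; -0.0004 0.0067 0 7 -0.7; -0.0005 0.0076 0 8 -0.7", "grip_force": 18}}

```text
time_s: 11.95
tool_pos: [0.6491, 0.0324, 0.1443]
tool_rot: [-179.8, -0.2, -3.0]
force: [3.2, 6.1, 4.4]
grip_width: 0.0222
```

```bash
sed -i 's/C=(.5928,.0315)/C=(.5938,.0322)/' h.py; python3 -c "
from h import *;st();T,K=wT();p,d=read_camera('wrist');cv2.imwrite('pics/w3.png',p[:,:,::-1])
print(pinpoint('wrist','crank_knob')[:1],pinpoint('wrist','crank')[:1])"
```

```text
t 11.95 pos [0.6491 0.0324 0.1443] th 0.2 yaw -3.0 r 0.0553 f_rad,f_ccw [3.2 6.1] fz 4.4 j7 -83.0 w 0.0222
[{'uv': [318.8, 276.6], 'conf': 0.61}] [{'uv': [322.4, 327.8], 'conf': 0.95}]
```

View pics/w3.png

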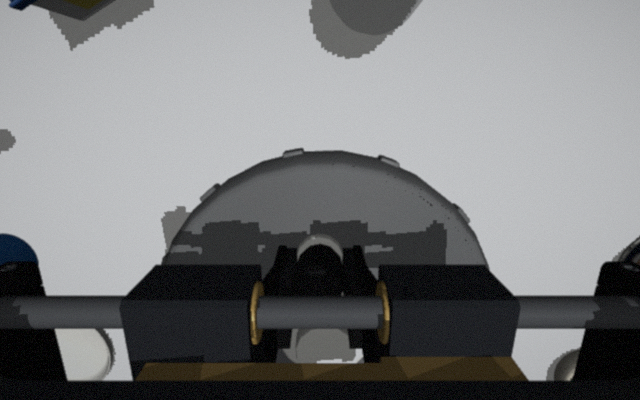

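The knob sits centred between the fingers (col 320, row 250), so it moves with the TCP. The drag is up, and I continue in fine steps.

{"api": "drive_tool", "payload": {"moves": "0 0.001 0 1 -0.7; -0.0001 0.0019 0 2 -0.7; -0.0003 0.0029 0 3 -0.7; -0.0004 0.0038 0 4 -0.7; -0.0006 0.0048 0 5 -0.7; -0.0008 0.0057 0 6 -0.7; -0.001 0.0067 0 7 -0.7; -0.0012 0.0076 0 8 -0.7"}}

```text
time_s: 12.9
tool_pos: [0.6479, 0.0208, 0.1444]
tool_rot: [-180.0, -0.3, -11.1]
force: [6.8, -0.4, 3.7]
grip_width: 0.0224
```

```bash
python3 -c "
from h import *;st();print(get_obs()['wrist_torque'])"
```

```text
t 12.9 pos [0.6479 0.0208 0.1444] th 348.1 yaw -11.1 r 0.0553 f_rad,f_ccw [6.7 1. ] fz 3.7 j7 -89.7 w 0.0224
[-0.10589512 -1.2630682   0.02572679]
```

The force dropped and the crank sprang ahead, so the exit lies between 0° and −12°. I'll centre the radial command and come back counter-clockwise in fine steps.

{"api": "drive_tool", "payload": {"moves": "0.0005 -0.0002 0 0 -0.7; 0.001 -0.0005 0 -0.5 -0.7; 0.0015 -0.001 0 -1 -0.7; 0.002 -0.0015 0 -1.5 -0.7; 0.0025 -0.002 0 -2 -0.7; 0.0025 -0.0025 0 -2.5 -0.7; 0.0025 -0.003 0 -3 -0.7; 0.0025 -0.003 0 -3 -0.7"}}

```text
time_s: 13.7
tool_pos: [0.648, 0.0205, 0.1442]
tool_rot: [179.8, 0.1, -8.2]
force: [-0.8, -3.2, 7.4]
grip_width: 0.0223
```

```bash
python3 -c "
from h import *;st();print(get_obs()['wrist_torque'])"
```

```text
t 13.7 pos [0.648  0.0205 0.1442] th 347.9 yaw -8.2 r 0.0554 f_rad,f_ccw [-0.1 -3.3] fz 7.4 j7 -87.0 w 0.0223
[-0.78885609  0.3105224  -0.02930087]
```

{"api": "drive_tool", "payload": {"moves": "0 -0.0005 0 -0.5 -0.7; 0 -0.001 0 -1 -0.7; 0 -0.0015 0 -1.5 -0.7; 0 -0.002 0 -2 -0.7; 0 -0.0025 0 -2.5 -0.7; 0 -0.003 0 -3 -0.7; 0 -0.0035 0 -3.5 -0.7; -0.0001 -0.0038 0 -4 -0.7"}}

```text
time_s: 14.5
tool_pos: [0.6486, 0.0238, 0.1442]
tool_rot: [179.8, 0.0, -4.2]
force: [1.2, -3.9, 7.5]
grip_width: 0.022
```

{"api": "drive_tool", "payload": {"moves": "0 -0.0005 0 -0.5 -0.7; 0 -0.001 0 -1 -0.7; 0 -0.0015 0 -1.5 -0.7; 0 -0.002 0 -2 -0.7; 0 -0.0025 0 -2.5 -0.7; 0 -0.003 0 -3 -0.7; 0 -0.0035 0 -3.5 -0.7; -0.0001 -0.0038 0 -4 -0.7"}}

```text
time_s: 15.3
tool_pos: [0.649, 0.0271, 0.1442]
tool_rot: [179.7, 0.0, -0.2]
force: [1.2, -4.7, 7.0]
grip_width: 0.0219
```

```bash
python3 -c "
from h import *;st();print(get_obs()['wrist_torque'])"
```

```text
t 15.3 pos [0.649  0.0271 0.1442] th 354.8 yaw -0.2 r 0.0554 f_rad,f_ccw [ 1.7 -4.6] fz 7.0 j7 -80.3 w 0.0219
[-1.10142988  0.04906781  0.00567051]
```

```bash
python3 -c "
from h import *
T,K=wT();p,d=read_camera('wrist');cv2.imwrite('pics/w4.png',p[:,:,::-1])
print(pinpoint('wrist','crank_knob')[:1],pinpoint('wrist','crank')[:1])
import cv2
a=[cv2.imread(f'pics/w{i}.png')[220:380,240:400] for i in (3,4)]
cv2.imwrite('pics/cmp.png',cv2.convertScaleAbs(cv2.resize(np.hstack(a),None,fx=2.5,fy=2.5),alpha=1.8,beta=20))"
```

```text
[{'uv': [320.8, 278.5], 'conf': 0.69}] [{'uv': [309.0, 331.2], 'conf': 0.87}]
```

View pics/cmp.png

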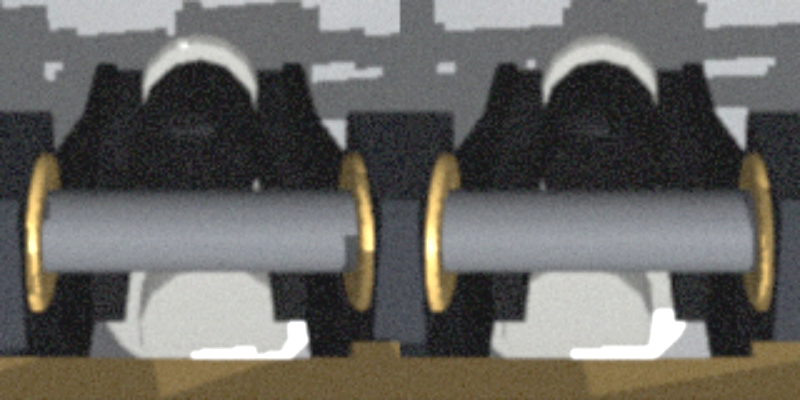

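{"api": "drive_tool", "payload": {"moves": "0 -0.0007 0 -0.7 -0.7; 0 -0.0014 0 -1.4 -0.7; 0 -0.0021 0 -2.2 -0.7; 0 -0.0028 0 -3 -0.7; 0 -0.0036 0 -3.7 -0.7; 0 -0.0043 0 -4.5 -0.7; 0 -0.005 0 -5.2 -0.7; 0 -0.0057 0 -6 -0.7"}}

```text
time_s: 16.25
tool_pos: [0.6492, 0.0331, 0.1442]
tool_rot: [179.8, 0.0, 5.8]
force: [1.3, -4.0, 6.4]
grip_width: 0.0223
```

{"api": "drive_tool", "payload": {"moves": "0 -0.0007 0 -0.7 -0.7; 0 -0.0014 0 -1.4 -0.7; 0 -0.0021 0 -2.2 -0.7; 0 -0.0028 0 -3 -0.7; 0 -0.0036 0 -3.7 -0.7; 0 -0.0043 0 -4.5 -0.7; 0 -0.005 0 -5.2 -0.7; 0 -0.0057 0 -6 -0.7"}}

```text
time_s: 17.05
tool_pos: [0.6487, 0.0394, 0.1442]
tool_rot: [179.8, 0.0, 11.8]
force: [1.2, -2.7, 8.1]
grip_width: 0.0222
```

{"api": "drive_tool", "payload": {"moves": "0 -0.0007 0 -0.7 -0.7; 0 -0.0014 0 -1.4 -0.7; 0 -0.0021 0 -2.2 -0.7; 0 -0.0028 0 -3 -0.7; 0 -0.0036 0 -3.7 -0.7; 0 -0.0043 0 -4.5 -0.7; 0 -0.005 0 -5.2 -0.7; 0 -0.0057 0 -6 -0.7"}}

```text
time_s: 17.85
tool_pos: [0.6474, 0.0465, 0.1442]
tool_rot: [179.9, 0.1, 17.9]
force: [-0.4, -1.5, 7.5]
grip_width: 0.0228
```

```bash
python3 -c "
from h import *;st();print(get_obs()['wrist_torque'])"
```

```text
t 17.85 pos [0.6474 0.0465 0.1442] th 14.9 yaw 17.9 r 0.0555 f_rad,f_ccw [-0.7 -1.4] fz 7.5 j7 -65.3 w 0.0228
[-0.51818053  0.03882143 -0.02751086]
```

This hump is soft (under 6 N, gradual) and doesn't match the stated 9–12 N jump. I should check the unexplored arc from 348° down to 185° before deciding.

{"api": "drive_tool", "payload": {"moves": "-0.0002 0.0029 0 3.2 -0.7; -0.0006 0.0057 0 6.5 -0.7; -0.0011 0.0086 0 9.7 -0.7; -0.0018 0.0114 0 13 -0.7; -0.0026 0.0142 0 16.2 -0.7; -0.0036 0.0170 0 19.5 -0.7; -0.0047 0.0196 0 22.7 -0.7; -0.006 0.0223 0 26 -0.7"}}

```text
time_s: 18.65
tool_pos: [0.649, 0.0268, 0.1442]
tool_rot: [-179.9, -0.0, -8.1]
force: [0.7, 2.3, 8.1]
grip_width: 0.0225
```

```bash
python3 -c "
from h import *;st();print(get_obs()['wrist_torque'])"
```

```text
t 18.65 pos [0.649  0.0268 0.1442] th 354.4 yaw -8.1 r 0.0554 f_rad,f_ccw [0.5 2.4] fz 8.1 j7 -87.3 w 0.0225
[ 0.70796723 -0.19228986 -0.00242632]
```

{"api": "drive_tool", "payload": {"moves": "0 0.0029 0 2.7 -0.7; 0 0.0057 0 5.5 -0.7; -0.0003 0.0086 0 8.2 -0.7; -0.0007 0.0114 0 11 -0.7; -0.0013 0.0142 0 13.7 -0.7; -0.002 0.0170 0 16.5 -0.7; -0.0029 0.0198 0 19.2 -0.7; -0.0038 0.0226 0 22 -0.7"}}

```text
time_s: 19.45
tool_pos: [0.6413, 0.0035, 0.1442]
tool_rot: [-180.0, 0.1, -30.2]
force: [-0.1, 1.6, 8.3]
grip_width: 0.0222
```

```bash
python3 -c "
from h import *;st();print(get_obs()['wrist_torque'])"
```

```text
t 19.45 pos [0.6413 0.0035 0.1442] th 328.8 yaw -30.2 r 0.0555 f_rad,f_ccw [-0.9  1.4] fz 8.3 j7 -105.5 w 0.0222
[0.34509207 0.24056556 0.04683669]
```

{"api": "drive_tool", "payload": {"moves": "-0.0001 0.0029 -0.0003 3 -0.7; -0.0003 0.0057 -0.0006 6 -0.7; -0.0007 0.0086 -0.001 9 -0.7; -0.0012 0.0114 -0.001 12 -0.7; -0.0019 0.0142 -0.001 15 -0.7; -0.0027 0.0170 -0.001 18 -0.7; -0.0037 0.0197 -0.001 21 -0.7; -0.0048 0.0224 -0.001 24 -0.7"}}

```text
time_s: 20.25
tool_pos: [0.6254, -0.0134, 0.1443]
tool_rot: [179.9, 0.1, -54.2]
force: [0.2, 1.4, 4.9]
grip_width: 0.0224
```

```bash
python3 -c "
from h import *;st();print(get_obs()['wrist_torque'])"
```

```text
t 20.25 pos [ 0.6254 -0.0134  0.1443] th 304.7 yaw -54.2 r 0.0555 f_rad,f_ccw [-1.1  0.9] fz 4.9 j7 -126.0 w 0.0224
[0.35359814 0.05789964 0.00284456]
```

{"api": "drive_tool", "payload": {"moves": "-0.0001 0.0029 0 2 -0.7; -0.0003 0.0057 0 4 -0.7; -0.0007 0.0086 0 6 -0.7; -0.0012 0.0114 0 8 -0.7; -0.0019 0.0142 0 10 -0.7; -0.0027 0.0170 0 11 -0.7; -0.0037 0.0197 0 12 -0.7; -0.0048 0.0224 0 13 -0.7"}}

```text
time_s: 21.05
tool_pos: [0.6051, -0.0222, 0.1443]
tool_rot: [180.0, 0.0, -67.1]
force: [0.3, 2.0, 3.4]
grip_width: 0.0226
```

```bash
cat >> h.py <<'E'
def arc(a,turn,C=(.5938,.0322),r=.0552):
    # rows for arc of a deg (ccw +) from measured angle, in current tool axes
    o=get_obs();d=np.array(o["tool_pos"])[:2]-C;t=np.arctan2(d[1],d[0]);y=np.radians(o["tool_rot"][2]);n=np.array([np.cos(t),np.sin(t)])
    for i in range(1,9):
        b=t+np.radians(a)*i/8;D=r*(np.array([np.cos(b),np.sin(b)])-n)
        print("%.4f %.4f 0 %.1f -0.7;"%(D@[np.cos(y),np.sin(y)],D@[np.sin(y),-np.cos(y)],turn*i/8),end=" ")
    print()
E
python3 -c "
from h import *;st();arc(-24,6)"
```

```text
t 21.05 pos [ 0.6051 -0.0222  0.1443] th 281.7 yaw -67.1 r 0.0555 f_rad,f_ccw [-1.9  0.7] fz 3.4 j7 -137.4 w 0.0226
-0.0006 0.0028 0 0.8 -0.7; -0.0014 0.0056 0 1.5 -0.7; -0.0023 0.0083 0 2.2 -0.7; -0.0034 0.0110 0 3.0 -0.7; -0.0046 0.0137 0 3.8 -0.7; -0.0060 0.0162 0 4.5 -0.7; -0.0074 0.0187 0 5.2 -0.7; -0.0090 0.0211 0 6.0 -0.7;
```

{"api": "drive_tool", "payload": {"moves": "-0.0006 0.0028 0 0.8 -0.7; -0.0014 0.0056 0 1.5 -0.7; -0.0023 0.0083 0 2.2 -0.7; -0.0034 0.0110 0 3.0 -0.7; -0.0046 0.0137 0 3.8 -0.7; -0.0060 0.0162 0 4.5 -0.7; -0.0074 0.0187 0 5.2 -0.7; -0.0090 0.0211 0 6.0 -0.7"}}

```text
time_s: 21.85
tool_pos: [0.5824, -0.0221, 0.1444]
tool_rot: [-180.0, 0.0, -73.1]
force: [1.9, 2.9, 0.4]
grip_width: 0.0223
```

```bash
python3 -c "
from h import *;st();arc(-20,3)"
```

```text
t 21.85 pos [ 0.5824 -0.0221  0.1444] th 258.2 yaw -73.1 r 0.0555 f_rad,f_ccw [-3.2  1.2] fz 0.4 j7 -144.3 w 0.0223
-0.0012 0.0021 0 0.4 -0.7; -0.0025 0.0041 0 0.8 -0.7; -0.0039 0.0061 0 1.1 -0.7; -0.0053 0.0080 0 1.5 -0.7; -0.0069 0.0099 0 1.9 -0.7; -0.0085 0.0116 0 2.2 -0.7; -0.0102 0.0133 0 2.6 -0.7; -0.0120 0.0150 0 3.0 -0.7;
```

{"api": "drive_tool", "payload": {"moves": "-0.0015 0.002 0 0.4 -0.7; -0.003 0.0039 0 0.8 -0.7; -0.0046 0.0058 0 1.1 -0.7; -0.0062 0.0076 0 1.5 -0.7; -0.0078 0.0094 0 1.9 -0.7; -0.0094 0.0111 0 2.2 -0.7; -0.0111 0.0128 0 2.6 -0.7; -0.0129 0.0145 0 3.0 -0.7"}}

```text
time_s: 22.65
tool_pos: [0.5646, -0.0148, 0.1445]
tool_rot: [180.0, -0.0, -76.1]
force: [1.0, 1.9, -0.8]
grip_width: 0.0221
```

```bash
python3 -c "
from h import *;st();arc(-20,0)"
```

```text
t 22.65 pos [ 0.5646 -0.0148  0.1445] th 238.2 yaw -76.1 r 0.0553 f_rad,f_ccw [-2.2 -0.1] fz -0.8 j7 -149.5 w 0.0221
-0.0018 0.0016 0 0.0 -0.7; -0.0036 0.0032 0 0.0 -0.7; -0.0055 0.0047 0 0.0 -0.7; -0.0074 0.0061 0 0.0 -0.7; -0.0095 0.0074 0 0.0 -0.7; -0.0115 0.0086 0 0.0 -0.7; -0.0137 0.0098 0 0.0 -0.7; -0.0158 0.0108 0 0.0 -0.7;
```

Free so far; only 238→185° is left. j7 is near its limit, so I'll open slightly, turn the hand about the knob and re-grip.

{"api": "drive_tool", "payload": {"moves": "0 0 0 0 -0.2; 0 0 0 0 0; 0 0 0 0 0.1; 0 0 -0.004 0 0.1; 0 0 -0.004 -8 0.1; 0 0 -0.004 -16 0.1; 0 0 -0.004 -24 0.1; 0 0 -0.004 -32 0.1"}}

```text
time_s: 23.45
tool_pos: [0.565, -0.0147, 0.1489]
tool_rot: [180.0, -0.0, -43.8]
force: [0.4, 0.7, -0.1]
grip_width: 0.0479
```

{"api": "drive_tool", "payload": {"moves": "0 0 0 -8 0.1; 0 0 0 -16 0.1; 0 0 0 -24 0.1; 0 0 0 -32 0.1; 0 0 0 -40 0.1; 0 0 0 -48 0.1; 0 0 0 -56 0.1; 0 0 0 -64 0.1"}}

```text
time_s: 24.25
tool_pos: [0.565, -0.0148, 0.1488]
tool_rot: [180.0, 0.0, 20.2]
force: [0.6, 0.2, 0.5]
grip_width: 0.0479
```

{"api": "drive_tool", "payload": {"moves": "0 0 0 -8 0.1; 0 0 0 -16 0.1; 0 0 0.004 -24 0.1; 0 0 0.004 -24 -0.3; 0 0 0.004 -24 -0.5; 0 0 0.004 -24 -0.7; 0 0 0.004 -24 -0.7; 0 0 0.004 -24 -0.7", "grip_force": 16}}

```text
time_s: 25.05
tool_pos: [0.565, -0.0143, 0.1447]
tool_rot: [180.0, -0.0, 43.9]
force: [-0.6, 0.1, 1.0]
grip_width: 0.0223
```

```bash
python3 -c "
from h import *;st();arc(-20,20);T,K=wT();p,d=read_camera('wrist');cv2.imwrite('pics/w5.png',p[:,:,::-1])"
```

```text
t 25.05 pos [ 0.565  -0.0143  0.1447] th 238.3 yaw 43.9 r 0.0547 f_rad,f_ccw [ 0.3 -0.6] fz 1.0 j7 -38.4 w 0.0223
-0.0005 -0.0023 0 2.5 -0.7; -0.0010 -0.0047 0 5.0 -0.7; -0.0013 -0.0071 0 7.5 -0.7; -0.0016 -0.0095 0 10.0 -0.7; -0.0017 -0.0119 0 12.5 -0.7; -0.0017 -0.0143 0 15.0 -0.7; -0.0017 -0.0167 0 17.5 -0.7; -0.0015 -0.0191 0 20.0 -0.7;
```

{"api": "drive_tool", "payload": {"moves": "-0.0005 -0.0023 0 1.5 -0.7; -0.0010 -0.0047 0 3 -0.7; -0.0013 -0.0071 0 4.5 -0.7; -0.0016 -0.0095 0 6 -0.7; -0.0017 -0.0119 0 7.5 -0.7; -0.0017 -0.0143 0 9 -0.7; -0.0017 -0.0167 0 10.5 -0.7; -0.0015 -0.0191 0 12 -0.7"}}

```text
time_s: 25.9
tool_pos: [0.5511, -0.0019, 0.1448]
tool_rot: [179.9, -0.0, 31.8]
force: [0.1, -0.7, -0.6]
grip_width: 0.0223
```

```bash
python3 -c "
from h import *;st();arc(-10,10)"
```

```text
t 25.9 pos [ 0.5511 -0.0019  0.1448] th 218.6 yaw 31.8 r 0.0547 f_rad,f_ccw [0.3 0.6] fz -0.6 j7 -52.6 w 0.0223
-0.0001 -0.0012 0 1.2 -0.7; -0.0002 -0.0024 0 2.5 -0.7; -0.0003 -0.0036 0 3.8 -0.7; -0.0004 -0.0048 0 5.0 -0.7; -0.0004 -0.0060 0 6.2 -0.7; -0.0004 -0.0072 0 7.5 -0.7; -0.0003 -0.0084 0 8.8 -0.7; -0.0003 -0.0096 0 10.0 -0.7;
```

{"api": "drive_tool", "payload": {"moves": "-0.0001 -0.0015 0 1.5 -0.7; -0.0002 -0.003 0 3 -0.7; -0.0003 -0.0045 0 4.5 -0.7; -0.0004 -0.006 0 6 -0.7; -0.0003 -0.0075 0 7.5 -0.7; -0.0003 -0.009 0 9 -0.7; -0.0001 -0.0105 0 10.5 -0.7; 0.0001 -0.012 0 12 -0.7"}}

```text
time_s: 26.7
tool_pos: [0.5444, 0.0087, 0.1447]
tool_rot: [180.0, -0.0, 19.8]
force: [1.7, -0.2, 1.6]
grip_width: 0.0223
```

```bash
python3 -c "
from h import *;st();arc(-20,20)"
```

```text
t 26.7 pos [0.5444 0.0087 0.1447] th 205.5 yaw 19.8 r 0.0547 f_rad,f_ccw [-1.4  0.9] fz 1.6 j7 -66.0 w 0.0223
-0.0002 -0.0024 0 2.5 -0.7; -0.0003 -0.0048 0 5.0 -0.7; -0.0002 -0.0072 0 7.5 -0.7; -0.0001 -0.0096 0 10.0 -0.7; 0.0001 -0.0120 0 12.5 -0.7; 0.0005 -0.0144 0 15.0 -0.7; 0.0009 -0.0168 0 17.5 -0.7; 0.0014 -0.0191 0 20.0 -0.7;
```

{"api": "drive_tool", "payload": {"moves": "-0.0001 -0.0012 0 1.2 -0.7; -0.0002 -0.0024 0 2.5 -0.7; -0.0002 -0.0036 0 3.7 -0.7; -0.0003 -0.0048 0 5 -0.7; -0.0002 -0.006 0 6.2 -0.7; -0.0002 -0.0072 0 7.5 -0.7; -0.0001 -0.0084 0 8.7 -0.7; -0.0001 -0.0096 0 10 -0.7"}}

```text
time_s: 27.5
tool_pos: [0.5411, 0.0177, 0.1447]
tool_rot: [-180.0, -0.0, 9.8]
force: [0.4, -0.4, 2.1]
grip_width: 0.0227
```

```bash
python3 -c "
from h import *;st();arc(-10,10)"
```

```text
t 27.5 pos [0.5411 0.0177 0.1447] th 195.4 yaw 9.8 r 0.0547 f_rad,f_ccw [-0.3  0.4] fz 2.1 j7 -77.1 w 0.0227
-0.0001 -0.0012 0 1.2 -0.7; -0.0002 -0.0024 0 2.5 -0.7; -0.0002 -0.0036 0 3.8 -0.7; -0.0003 -0.0048 0 5.0 -0.7; -0.0003 -0.0060 0 6.2 -0.7; -0.0002 -0.0072 0 7.5 -0.7; -0.0002 -0.0084 0 8.8 -0.7; -0.0001 -0.0096 0 10.0 -0.7;
```

Slow motion here reads only ~0.4 N, so the hump near 0° is real. I'll go counter-clockwise back to it with this cleaner grip and map both edges.

```bash
python3 -c "
from h import *;arc(42,-46,r=.055)"
```

```text
0.0007 0.0050 0 -5.8 -0.7; 0.0019 0.0099 0 -11.5 -0.7; 0.0035 0.0147 0 -17.2 -0.7; 0.0056 0.0193 0 -23.0 -0.7; 0.0080 0.0237 0 -28.8 -0.7; 0.0109 0.0278 0 -34.5 -0.7; 0.0141 0.0317 0 -40.2 -0.7; 0.0177 0.0352 0 -46.0 -0.7;
```

{"api": "drive_tool", "payload": {"moves": "0.0007 0.0050 0 -5.8 -0.7; 0.0019 0.0099 0 -11.5 -0.7; 0.0035 0.0147 0 -17.2 -0.7; 0.0056 0.0193 0 -23.0 -0.7; 0.0080 0.0237 0 -28.8 -0.7; 0.0109 0.0278 0 -34.5 -0.7; 0.0141 0.0317 0 -40.2 -0.7; 0.0177 0.0352 0 -46.0 -0.7"}}

```text
time_s: 28.3
tool_pos: [0.564, -0.0137, 0.1446]
tool_rot: [-179.9, 0.0, 56.1]
force: [-2.2, 0.7, 4.1]
grip_width: 0.0224
```

{"api": "drive_tool", "payload": {"moves": "0.0002 0.0050 0 -5.2 -0.7; 0.0009 0.0100 0 -10.5 -0.7; 0.0021 0.0149 0 -15.7 -0.7; 0.0037 0.0197 0 -21.0 -0.7; 0.0057 0.0243 0 -26.2 -0.7; 0.0081 0.0287 0 -31.5 -0.7; 0.0109 0.0329 0 -36.7 -0.7; 0.0141 0.0368 0 -42.0 -0.7"}}

```text
time_s: 29.1
tool_pos: [0.6025, -0.0219, 0.1446]
tool_rot: [-179.9, -0.1, 98.1]
force: [-0.7, 1.5, 4.2]
grip_width: 0.0222
```

```bash
python3 -c "
from h import *;st();arc(42,-42,r=.055)"
```

```text
t 29.1 pos [ 0.6025 -0.0219  0.1446] th 279.1 yaw 98.1 r 0.0548 f_rad,f_ccw [-1.6 -0.4] fz 4.2 j7 16.8 w 0.0222
0.0003 0.0050 0 -5.2 -0.7; 0.0011 0.0100 0 -10.5 -0.7; 0.0023 0.0149 0 -15.8 -0.7; 0.0040 0.0196 0 -21.0 -0.7; 0.0061 0.0242 0 -26.2 -0.7; 0.0086 0.0286 0 -31.5 -0.7; 0.0115 0.0327 0 -36.8 -0.7; 0.0148 0.0365 0 -42.0 -0.7;
```

{"api": "drive_tool", "payload": {"moves": "0.0004 0.0050 0 -5.2 -0.7; 0.0013 0.0100 0 -10.5 -0.7; 0.0026 0.0149 0 -15.8 -0.7; 0.0044 0.0196 0 -21.0 -0.7; 0.0066 0.0242 0 -26.2 -0.7; 0.0092 0.0286 0 -31.5 -0.7; 0.0121 0.0327 0 -36.8 -0.7; 0.0155 0.0365 0 -42.0 -0.7"}}

```text
time_s: 29.9
tool_pos: [0.6364, -0.0023, 0.1446]
tool_rot: [-180.0, -0.1, 140.1]
force: [-0.7, 0.0, 3.8]
grip_width: 0.0224
```

```bash
python3 -c "
from h import *;st();arc(12,-12,r=.055)"
```

```text
t 29.9 pos [ 0.6364 -0.0023  0.1446] th 321.0 yaw 140.1 r 0.0548 f_rad,f_ccw [-0.6 -0.4] fz 3.8 j7 56.0 w 0.0224
0.0000 0.0014 0 -1.5 -0.7; 0.0001 0.0029 0 -3.0 -0.7; 0.0002 0.0043 0 -4.5 -0.7; 0.0004 0.0057 0 -6.0 -0.7; 0.0006 0.0072 0 -7.5 -0.7; 0.0008 0.0086 0 -9.0 -0.7; 0.0011 0.0100 0 -10.5 -0.7; 0.0014 0.0114 0 -12.0 -0.7;
```

{"api": "drive_tool", "payload": {"moves": "0.0000 0.0014 0 -1.5 -0.7; 0.0001 0.0029 0 -3.0 -0.7; 0.0002 0.0043 0 -4.5 -0.7; 0.0004 0.0057 0 -6.0 -0.7; 0.0006 0.0072 0 -7.5 -0.7; 0.0008 0.0086 0 -9.0 -0.7; 0.0011 0.0100 0 -10.5 -0.7; 0.0014 0.0114 0 -12.0 -0.7"}}

```text
time_s: 30.7
tool_pos: [0.6428, 0.0073, 0.1446]
tool_rot: [-180.0, -0.1, 152.0]
force: [-3.5, 1.0, 4.8]
grip_width: 0.0226
```

{"api": "drive_tool", "payload": {"moves": "0.0000 0.0007 0 -0.7 -0.7; 0 0.0014 0 -1.5 -0.7; 0.0001 0.0021 0 -2.2 -0.7; 0.0001 0.0029 0 -3 -0.7; 0.0001 0.0036 0 -3.7 -0.7; 0.0002 0.0043 0 -4.5 -0.7; 0.0002 0.005 0 -5.2 -0.7; 0.0003 0.0057 0 -6.0 -0.7"}}

```text
time_s: 31.5
tool_pos: [0.645, 0.0124, 0.1446]
tool_rot: [-180.0, -0.1, 158.0]
force: [-4.1, 0.5, 5.5]
grip_width: 0.0223
```

{"api": "drive_tool", "payload": {"moves": "0.0000 0.0007 0 -0.7 -0.7; 0 0.0014 0 -1.5 -0.7; 0.0001 0.0021 0 -2.2 -0.7; 0.0001 0.0029 0 -3 -0.7; 0.0001 0.0036 0 -3.7 -0.7; 0.0002 0.0043 0 -4.5 -0.7; 0.0002 0.005 0 -5.2 -0.7; 0.0003 0.0057 0 -6.0 -0.7"}}

```text
time_s: 32.3
tool_pos: [0.6465, 0.0168, 0.1445]
tool_rot: [-179.9, -0.1, 164.0]
force: [-5.0, -1.1, 5.8]
grip_width: 0.0222
```

```bash
python3 -c "
from h import *;st();arc(6,-6,r=.055)"
```

```text
t 32.3 pos [0.6465 0.0168 0.1445] th 343.7 yaw 164.0 r 0.0549 f_rad,f_ccw [-4.5 -2.5] fz 5.8 j7 77.1 w 0.0222
0.0000 0.0007 0 -0.8 -0.7; 0.0000 0.0014 0 -1.5 -0.7; 0.0000 0.0022 0 -2.2 -0.7; 0.0001 0.0029 0 -3.0 -0.7; 0.0001 0.0036 0 -3.8 -0.7; 0.0002 0.0043 0 -4.5 -0.7; 0.0002 0.0050 0 -5.2 -0.7; 0.0003 0.0058 0 -6.0 -0.7;
```

{"api": "drive_tool", "payload": {"moves": "0.0003 0.0007 0 -0.7 -0.7; 0.0006 0.0014 0 -1.5 -0.7; 0.0009 0.0021 0 -2.2 -0.7; 0.0011 0.0029 0 -3 -0.7; 0.0013 0.0036 0 -3.7 -0.7; 0.0015 0.0043 0 -4.5 -0.7; 0.0017 0.005 0 -5.2 -0.7; 0.0018 0.0057 0 -6.0 -0.7"}}

```text
time_s: 33.1
tool_pos: [0.6477, 0.0226, 0.1446]
tool_rot: [-179.9, 0.1, 169.9]
force: [-1.0, -5.2, 4.1]
grip_width: 0.0223
```

```bash
python3 -c "
from h import *;st();print(np.round(get_obs()['effort'],2))"
```

```text
t 33.1 pos [0.6477 0.0226 0.1446] th 349.9 yaw 169.9 r 0.0548 f_rad,f_ccw [-0.1 -5.3] fz 4.1 j7 82.2 w 0.0223
[ -3.25 -45.6    1.78 -28.6   -1.69  -0.07  -0.14]
```

{"api": "drive_tool", "payload": {"moves": "0.0000 0.0007 0 -0.7 -0.7; 0 0.0014 0 -1.5 -0.7; 0.0001 0.0021 0 -2.2 -0.7; 0.0001 0.0029 0 -3 -0.7; 0.0001 0.0036 0 -3.7 -0.7; 0.0002 0.0043 0 -4.5 -0.7; 0.0002 0.005 0 -5.2 -0.7; 0.0003 0.0057 0 -6.0 -0.7"}}

```text
time_s: 33.9
tool_pos: [0.6484, 0.0289, 0.1446]
tool_rot: [-180.0, 0.1, 176.0]
force: [0.9, -4.2, 3.6]
grip_width: 0.0224
```

```bash
python3 -c "
from h import *;st();print(np.round(get_obs()['effort'],2))"
```

```text
t 33.9 pos [0.6484 0.0289 0.1446] th 356.5 yaw 176.0 r 0.0547 f_rad,f_ccw [ 1.2 -4.2] fz 3.6 j7 87.4 w 0.0224
[ -2.18 -46.04   2.63 -28.13  -1.01   0.41  -0.14]
```

Counter-clockwise, the drag is about −1 at 339°, catches at ~343° and peaks at −5.3 by 350°, then eases. Next, the far edge.

{"api": "drive_tool", "payload": {"moves": "0.0000 0.0007 0 -0.7 -0.7; 0 0.0014 0 -1.5 -0.7; 0.0001 0.0021 0 -2.2 -0.7; 0.0001 0.0029 0 -3 -0.7; 0.0001 0.0036 0 -3.7 -0.7; 0.0002 0.0043 0 -4.5 -0.7; 0.0002 0.005 0 -5.2 -0.7; 0.0003 0.0057 0 -6.0 -0.7"}}

```text
time_s: 34.7
tool_pos: [0.6484, 0.0348, 0.1446]
tool_rot: [-180.0, 0.0, -178.0]
force: [1.6, -5.7, 2.7]
grip_width: 0.0224
```

{"api": "drive_tool", "payload": {"moves": "0.0000 0.0007 0 -0.7 -0.7; 0 0.0014 0 -1.5 -0.7; 0.0001 0.0021 0 -2.2 -0.7; 0.0001 0.0029 0 -3 -0.7; 0.0001 0.0036 0 -3.7 -0.7; 0.0002 0.0043 0 -4.5 -0.7; 0.0002 0.005 0 -5.2 -0.7; 0.0003 0.0057 0 -6.0 -0.7"}}

```text
time_s: 35.5
tool_pos: [0.6478, 0.041, 0.1446]
tool_rot: [180.0, 0.0, -172.0]
force: [3.2, -3.4, 2.7]
grip_width: 0.0224
```

{"api": "drive_tool", "payload": {"moves": "0.0000 0.0007 0 -0.7 -0.7; 0 0.0014 0 -1.5 -0.7; 0.0001 0.0021 0 -2.2 -0.7; 0.0001 0.0029 0 -3 -0.7; 0.0001 0.0036 0 -3.7 -0.7; 0.0002 0.0043 0 -4.5 -0.7; 0.0002 0.005 0 -5.2 -0.7; 0.0003 0.0057 0 -6.0 -0.7"}}

```text
time_s: 36.3
tool_pos: [0.6466, 0.0463, 0.1447]
tool_rot: [-180.0, 0.0, -166.0]
force: [2.8, -1.8, 3.2]
grip_width: 0.0225
```

{"api": "drive_tool", "payload": {"moves": "0.0000 0.0007 0 -0.7 -0.7; 0 0.0014 0 -1.5 -0.7; 0.0001 0.0021 0 -2.2 -0.7; 0.0001 0.0029 0 -3 -0.7; 0.0001 0.0036 0 -3.7 -0.7; 0.0002 0.0043 0 -4.5 -0.7; 0.0002 0.005 0 -5.2 -0.7; 0.0003 0.0057 0 -6.0 -0.7"}}

```text
time_s: 37.1
tool_pos: [0.6448, 0.0519, 0.1446]
tool_rot: [180.0, 0.0, -160.0]
force: [1.7, 0.1, 3.2]
grip_width: 0.0223
```

```bash
python3 -c "
from h import *;st();arc(6,-6,r=.055)"
```

```text
t 37.1 pos [0.6448 0.0519 0.1446] th 21.1 yaw -160.0 r 0.0547 f_rad,f_ccw [ 1.6 -0.5] fz 3.2 j7 108.1 w 0.0223
0.0000 0.0007 0 -0.8 -0.7; 0.0000 0.0014 0 -1.5 -0.7; 0.0001 0.0022 0 -2.2 -0.7; 0.0001 0.0029 0 -3.0 -0.7; 0.0002 0.0036 0 -3.8 -0.7; 0.0003 0.0043 0 -4.5 -0.7; 0.0003 0.0050 0 -5.2 -0.7; 0.0004 0.0057 0 -6.0 -0.7;
```

{"api": "drive_tool", "payload": {"moves": "0.0000 0.0007 0 -0.7 -0.7; 0 0.0014 0 -1.5 -0.7; 0.0001 0.0021 0 -2.2 -0.7; 0.0001 0.0029 0 -3 -0.7; 0.0001 0.0036 0 -3.7 -0.7; 0.0002 0.0043 0 -4.5 -0.7; 0.0002 0.005 0 -5.2 -0.7; 0.0003 0.0057 0 -6.0 -0.7"}}

```text
time_s: 37.9
tool_pos: [0.6426, 0.057, 0.1446]
tool_rot: [180.0, -0.0, -154.0]
force: [0.6, 0.5, 5.2]
grip_width: 0.0227
```

{"api": "drive_tool", "payload": {"moves": "0 -0.0005 0 0.5 -0.7; 0 -0.001 0 1 -0.7; 0 -0.0015 0 1.5 -0.7; 0.0001 -0.002 0 2 -0.7; 0.0001 -0.0025 0 2.5 -0.7; 0.0001 -0.003 0 3 -0.7; 0.0001 -0.0034 0 3.5 -0.7; 0.0001 -0.0038 0 4 -0.7"}}

```text
time_s: 38.7
tool_pos: [0.6438, 0.0544, 0.1446]
tool_rot: [179.9, -0.0, -158.1]
force: [0.2, 1.3, 5.6]
grip_width: 0.022
```

{"api": "drive_tool", "payload": {"moves": "0 -0.0005 0 0.5 -0.7; 0 -0.001 0 1 -0.7; 0 -0.0015 0 1.5 -0.7; 0.0001 -0.002 0 2 -0.7; 0.0001 -0.0025 0 2.5 -0.7; 0.0001 -0.003 0 3 -0.7; 0.0001 -0.0034 0 3.5 -0.7; 0.0001 -0.0038 0 4 -0.7"}}

```text
time_s: 39.5
tool_pos: [0.6452, 0.0512, 0.1446]
tool_rot: [179.9, -0.0, -162.1]
force: [0.6, 2.2, 6.1]
grip_width: 0.022
```

{"api": "drive_tool", "payload": {"moves": "0 -0.0005 0 0.5 -0.7; 0 -0.001 0 1 -0.7; 0 -0.0015 0 1.5 -0.7; 0.0001 -0.002 0 2 -0.7; 0.0001 -0.0025 0 2.5 -0.7; 0.0001 -0.003 0 3 -0.7; 0.0001 -0.0034 0 3.5 -0.7; 0.0001 -0.0038 0 4 -0.7"}}

```text
time_s: 40.3
tool_pos: [0.6461, 0.0485, 0.1446]
tool_rot: [179.8, -0.0, -166.0]
force: [0.1, 3.8, 5.5]
grip_width: 0.0221
```

{"api": "drive_tool", "payload": {"moves": "0 -0.0005 0 0.5 -0.7; 0 -0.001 0 1 -0.7; 0 -0.0015 0 1.5 -0.7; 0.0001 -0.002 0 2 -0.7; 0.0001 -0.0025 0 2.5 -0.7; 0.0001 -0.003 0 3 -0.7; 0.0001 -0.0034 0 3.5 -0.7; 0.0001 -0.0038 0 4 -0.7"}}

```text
time_s: 41.1
tool_pos: [0.6469, 0.0454, 0.1446]
tool_rot: [179.8, -0.0, -170.0]
force: [1.0, 3.4, 5.4]
grip_width: 0.0218
```

```bash
python3 -c "
from h import *;st();arc(-6,6,r=.055)"
```

```text
t 41.1 pos [0.6469 0.0454 0.1446] th 14.0 yaw -170.0 r 0.0548 f_rad,f_ccw [1.8 3. ] fz 5.4 j7 99.4 w 0.0218
-0.0000 -0.0007 0 0.8 -0.7; -0.0001 -0.0014 0 1.5 -0.7; -0.0001 -0.0022 0 2.2 -0.7; -0.0001 -0.0029 0 3.0 -0.7; -0.0001 -0.0036 0 3.8 -0.7; -0.0001 -0.0043 0 4.5 -0.7; -0.0001 -0.0050 0 5.2 -0.7; -0.0001 -0.0058 0 6.0 -0.7;
```

{"api": "drive_tool", "payload": {"moves": "0 -0.0007 0 0.7 -0.7; -0.0001 -0.0014 0 1.5 -0.7; -0.0001 -0.0021 0 2.2 -0.7; -0.0001 -0.0029 0 3 -0.7; -0.0001 -0.0036 0 3.7 -0.7; -0.0001 -0.0043 0 4.5 -0.7; -0.0001 -0.005 0 5.2 -0.7; -0.0001 -0.0058 0 6 -0.7"}}

```text
time_s: 41.9
tool_pos: [0.6479, 0.0407, 0.1446]
tool_rot: [179.7, -0.1, -176.0]
force: [-0.2, 2.1, 5.3]
grip_width: 0.0226
```

{"api": "drive_tool", "payload": {"moves": "0 -0.0007 0 0.7 -0.7; 0 -0.0014 0 1.5 -0.7; 0.0001 -0.0021 0 2.2 -0.7; 0.0001 -0.0029 0 3 -0.7; 0.0001 -0.0036 0 3.7 -0.7; 0.0002 -0.0043 0 4.5 -0.7; 0.0002 -0.005 0 5.2 -0.7; 0.0003 -0.0057 0 6 -0.7"}}

```text
time_s: 42.7
tool_pos: [0.6485, 0.034, 0.1446]
tool_rot: [179.8, -0.0, 178.0]
force: [1.6, 4.3, 5.4]
grip_width: 0.0224
```

{"api": "drive_tool", "payload": {"moves": "0 -0.0007 0 0.7 -0.7; 0 -0.0014 0 1.5 -0.7; 0.0001 -0.0021 0 2.2 -0.7; 0.0001 -0.0029 0 3 -0.7; 0.0001 -0.0036 0 3.7 -0.7; 0.0002 -0.0043 0 4.5 -0.7; 0.0002 -0.005 0 5.2 -0.7; 0.0003 -0.0057 0 6 -0.7"}}

```text
time_s: 43.5
tool_pos: [0.6479, 0.0243, 0.1446]
tool_rot: [-179.9, -0.0, 171.8]
force: [0.5, 1.7, 5.1]
grip_width: 0.0224
```

{"api": "drive_tool", "payload": {"moves": "0 -0.0007 0 0.7 -0.7; 0 -0.0014 0 1.5 -0.7; 0.0001 -0.0021 0 2.2 -0.7; 0.0001 -0.0029 0 3 -0.7; 0.0001 -0.0036 0 3.7 -0.7; 0.0002 -0.0043 0 4.5 -0.7; 0.0002 -0.005 0 5.2 -0.7; 0.0003 -0.0057 0 6 -0.7"}}

```text
time_s: 44.3
tool_pos: [0.6472, 0.0198, 0.1446]
tool_rot: [180.0, 0.0, 165.9]
force: [1.3, 1.6, 4.4]
grip_width: 0.0223
```

```bash
python3 -c "
from h import *;st();print(np.round(get_obs()['effort'],2))"
```

```text
t 44.3 pos [0.6472 0.0198 0.1446] th 347.0 yaw 165.9 r 0.0548 f_rad,f_ccw [0.9 1.8] fz 4.4 j7 78.7 w 0.0223
[  1.09 -44.44   5.8  -26.58   0.7    0.6    0.14]
```

Taken together, every edge estimate (rise and fall, both directions) puts the patch at about 341…22°, with free readings outside it. The middle is therefore about 1°. I'll return counter-clockwise to it.

{"api": "drive_tool", "payload": {"moves": "0 0.0014 0 -1.5 -0.7; 0 0.0029 0 -3 -0.7; 0.0001 0.0043 0 -4.5 -0.7; 0.0003 0.0057 0 -6 -0.7; 0.0006 0.0072 0 -7.5 -0.7; 0.0008 0.0086 0 -9 -0.7; 0.0011 0.0101 0 -10.5 -0.7; 0.0014 0.0115 0 -12 -0.7"}}

```text
time_s: 45.1
tool_pos: [0.6483, 0.0271, 0.1446]
tool_rot: [-179.7, -0.0, 177.9]
force: [1.4, -5.8, 4.7]
grip_width: 0.0226
```

```bash
python3 -c "
from h import *;st()"
```

```text
t 45.1 pos [0.6483 0.0271 0.1446] th 354.7 yaw 177.9 r 0.0547 f_rad,f_ccw [ 1.9 -5.7] fz 4.7 j7 89.2 w 0.0226
```

{"api": "drive_tool", "payload": {"moves": "0 0.001 0 -1 -0.7; 0 0.0019 0 -2 -0.7; 0 0.0029 0 -3 -0.7; 0 0.0038 0 -4 -0.7; 0 0.0048 0 -5 -0.7; 0 0.0048 0 -5 -0.7; 0 0.0048 0 -5 -0.7; 0 0.0048 0 -5 -0.7"}}

```text
time_s: 45.9
tool_pos: [0.6485, 0.0348, 0.1445]
tool_rot: [-179.9, -0.0, -177.1]
force: [0.3, -5.5, 5.0]
grip_width: 0.0226
```

```bash
python3 -c "
from h import *;st()"
```

```text
t 45.9 pos [0.6485 0.0348 0.1445] th 2.7 yaw -177.1 r 0.0548 f_rad,f_ccw [ 0.  -5.6] fz 5.0 j7 93.5 w 0.0226
```

{"api": "drive_tool", "payload": {"moves": "0 -0.001 0 0 -0.7; 0 -0.002 0 0 -0.7; 0 -0.003 0 0 -0.7; 0 -0.004 0 0 -0.7; 0 -0.0045 0 0 -0.7; 0 -0.0045 0 0 -0.7; 0 -0.0045 0 0 -0.7; 0 -0.0045 0 0 -0.7"}}

```text
time_s: 46.7
tool_pos: [0.6485, 0.0344, 0.1446]
tool_rot: [179.8, -0.0, -176.9]
force: [0.6, 0.3, 6.1]
grip_width: 0.0225
```

```bash
python3 -c "
from h import *;st()"
```

```text
t 46.7 pos [0.6485 0.0344 0.1446] th 2.3 yaw -176.9 r 0.0548 f_rad,f_ccw [0.6 0.3] fz 6.1 j7 93.9 w 0.0225
```

{"api": "drive_tool", "payload": {"moves": "0 0 0 0 -0.3; 0 0 0 0 0; 0 0 0 0 0.1; 0 0 -0.01 0 0.1; 0 0 -0.035 0 0.1; 0 0 -0.065 0 0; 0 0 -0.09 0 -0.5; 0 0 -0.1 0 -1"}}

```text
time_s: 47.5
tool_pos: [0.6502, 0.0315, 0.2482]
tool_rot: [180.0, 0.3, -177.1]
force: [0.3, -0.3, 0.1]
grip_width: 0.0344
```

Run:
```python
from h import *
st();T,K,p,d=wlook("w6")
for n in("crank_knob","brake_tab"):
  print(n,[ (np.round(r["uv"]),round(r["conf"],2)) for r in search_frame("wrist",n)[:1]])
```

```text
t 47.5 pos [0.6502 0.0315 0.2482] th 359.3 yaw -177.1 r 0.0564 f_rad,f_ccw [ 0.3 -0.3] fz 0.1 j7 92.8 w 0.0344
crank [320.2 124.2] 0.79 [0.5927 0.0288 0.12  ]
crank_knob [324.8 209.3] 0.7 [0.652  0.0352 0.153 ]
brake_tab [200.8 107.7] 0.8 [ 0.5838 -0.0578  0.14  ]
brake_tab [580.   39.8] 0.32 [0.5259 0.2033 0.14  ]
crank_knob [(array([324., 157.]), 0.7)]
brake_tab [(array([212., 108.]), 0.93)]
```

View pics/w6.png

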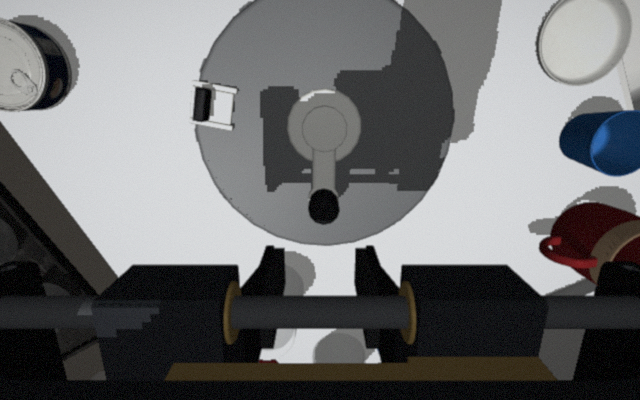

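The crank stands toward world +x (hub (325,128), knob (324,207)) and the tab is at (203,103), still out at 0.0906 m. Next, go to the tab's outer side with closed fingers.

{"api": "drive_tool", "payload": {"moves": "0.006 -0.01 0 1 -1; 0.02 -0.03 0 3 -1; 0.036 -0.054 0 5 -1; 0.052 -0.079 0 7 -1; 0.066 -0.1 0 9 -1; 0.0755 -0.115 0 9.2 -1; 0.0755 -0.115 0.01 9.2 -1; 0.0755 -0.115 0.02 9.2 -1", "grip_force": 10}}

```text
time_s: 48.65
tool_pos: [0.5797, -0.0862, 0.2239]
tool_rot: [179.9, 0.0, 173.8]
force: [-1.1, 0.4, -0.7]
grip_width: 0.0002
```

Run:
```python
from h import *
o=get_obs();st();y=np.radians(o["tool_rot"][2]);u=np.array([.11,.994])
d=np.array([.5938,.0322])-u*.120-np.array(o["tool_pos"])[:2]
print(d@[np.cos(y),np.sin(y)],d@[np.sin(y),-np.cos(y)],o["tool_pos"][2]-.128)
```

```text
t 48.65 pos [ 0.5797 -0.0862  0.2239] th 263.2 yaw 173.8 r 0.1192 f_rad,f_ccw [-0.3 -1.1] fz -0.7 j7 93.9 w 0.0002
-0.0009704935146037144 -0.0007755760809444473 0.0959185212636664
```

{"api": "drive_tool", "payload": {"moves": "-0.001 -0.001 0.01 0 -1; -0.001 -0.001 0.03 0 -1; -0.001 -0.001 0.05 0 -1; -0.001 -0.001 0.07 0 -1; -0.001 -0.001 0.083 0 -1; -0.001 -0.001 0.091 0 -1; -0.001 -0.001 0.095 0 -1; -0.001 -0.001 0.095 0 -1"}}

```text
time_s: 49.45
tool_pos: [0.5803, -0.0879, 0.1293]
tool_rot: [-180.0, -0.0, 173.7]
force: [0.5, -0.4, 0.3]
grip_width: 0.0009
```

{"api": "drive_tool", "payload": {"moves": "0 0.001 0 0 -1; 0 0.002 0 0 -1; 0 0.003 0 0 -1; 0 0.004 0 0 -1; 0 0.005 0 0 -1; 0 0.006 0 0 -1; 0 0.007 0 0 -1; 0 0.008 0 0 -1"}}

```text
time_s: 50.25
tool_pos: [0.5811, -0.0801, 0.1295]
tool_rot: [180.0, -0.0, 173.7]
force: [0.2, -0.0, -0.8]
grip_width: 0.0003
```

Run:
```python
from h import *
st()
```

```text
t 50.25 pos [ 0.5811 -0.0801  0.1295] th 263.5 yaw 173.7 r 0.113 f_rad,f_ccw [0.  0.2] fz -0.8 j7 94.8 w 0.0003
```

{"api": "drive_tool", "payload": {"moves": "0 0.001 0 0 -1; 0 0.002 0 0 -1; 0 0.0035 0 0 -1; 0 0.005 0 0 -1; 0 0.0065 0 0 -1; 0 0.008 0 0 -1; 0 0.009 0 0 -1; 0 0.01 0 0 -1"}}

```text
time_s: 51.05
tool_pos: [0.5821, -0.0715, 0.1296]
tool_rot: [-179.9, 0.0, 173.7]
force: [0.2, -2.2, -0.1]
grip_width: 0.0005
```

{"api": "drive_tool", "payload": {"moves": "0 0.001 0 0 -1; 0 0.002 0 0 -1; 0 0.003 0 0 -1; 0 0.004 0 0 -1; 0 0.005 0 0 -1; 0 0.006 0 0 -1; 0 0.007 0 0 -1; 0 0.008 0 0 -1"}}

```text
time_s: 51.85
tool_pos: [0.5833, -0.0622, 0.1296]
tool_rot: [180.0, 0.0, 173.7]
force: [1.7, -2.8, -1.7]
grip_width: 0.0003
```

Run:
```python
from h import *
st();T,K,p,d=wlook("w7")
```

```text
t 51.85 pos [ 0.5833 -0.0622  0.1296] th 263.6 yaw 173.7 r 0.095 f_rad,f_ccw [2.6 2. ] fz -1.7 j7 92.9 w 0.0003
spinner [430.5 195.8] 0.82 [0.5942 0.0298 0.    ]
crank [499.1 254.7] 0.71 [0.5925 0.03   0.12  ]
crank_knob [533.3 394.3] 0.78 [0.6504 0.0325 0.153 ]
brake_tab [347.5 272.5] 0.56 [ 0.5835 -0.0494  0.14  ]
```

{"api": "drive_tool", "payload": {"moves": "0 0.001 0 0 -1; 0 0.002 0 0 -1; 0 0.003 0 0 -1; 0 0.004 0 0 -1; 0 0.005 0 0 -1; 0 0.006 0 0 -1; 0 0.0065 0 0 -1; 0 0.007 0 0 -1"}}

```text
time_s: 52.9
tool_pos: [0.584, -0.0553, 0.1297]
tool_rot: [180.0, 0.0, 173.7]
force: [1.3, -2.8, -0.1]
grip_width: 0.0004
```

{"api": "drive_tool", "payload": {"moves": "0 0.0005 0 0 -1; 0 0.001 0 0 -1; 0 0.0015 0 0 -1; 0 0.002 0 0 -1; 0 0.0025 0 0 -1; 0 0.003 0 0 -1; 0 0.003 0 0 -1; 0 0.003 0 0 -1"}}

```text
time_s: 53.7
tool_pos: [0.5841, -0.0534, 0.1297]
tool_rot: [-179.9, 0.0, 173.7]
force: [1.2, -5.0, 0.8]
grip_width: 0.0004
```

```bash
python3 -c "
from h import *
st()"
```

```text
t 53.7 pos [ 0.5841 -0.0534  0.1297] th 263.5 yaw 173.7 r 0.0861 f_rad,f_ccw [4.8 1.7] fz 0.8 j7 91.8 w 0.0004
```

{"api": "drive_tool", "payload": {"moves": "0 0.0005 0 0 -1; 0 0.001 0 0 -1; 0 0.0015 0 0 -1; 0 0.002 0 0 -1; 0 0.0025 0 0 -1; 0 0.003 0 0 -1; 0 0.003 0 0 -1; 0 0.003 0 0 -1"}}

```text
time_s: 54.5
tool_pos: [0.5842, -0.0531, 0.1297]
tool_rot: [-179.8, 0.0, 173.6]
force: [1.2, -8.9, 1.0]
grip_width: 0.0008
```

```bash
python3 -c "
from h import *
st()"
```

```text
t 54.5 pos [ 0.5842 -0.0531  0.1297] th 263.6 yaw 173.6 r 0.0858 f_rad,f_ccw [8.7 2.2] fz 1.0 j7 91.5 w 0.0008
```

The slide is at its stop: a 3 mm command gave 0.3 mm of travel at 8.7 N. Now I back off and rise.

{"api": "drive_tool", "payload": {"moves": "0 -0.003 0 0 -1; 0 -0.008 0 0 -1; 0 -0.015 0 0 -1; 0 -0.024 0 0 -1; 0 -0.03 -0.01 0 -1; 0 -0.03 -0.04 0 -1; 0 -0.03 -0.08 0 -1; 0 -0.03 -0.12 0 -1"}}

```text
time_s: 55.3
tool_pos: [0.5806, -0.0795, 0.2513]
tool_rot: [180.0, -0.0, 173.7]
force: [0.5, 0.3, 0.5]
grip_width: 0.0006
```

Run:
```python
from h import *
st();T,K,p,d=wlook("w8")
C=np.array([.5938,.0322])
for n,z in [("crank_knob",.153),("brake_tab",.14)]:
    for cam in("wrist","side"):
        if cam=="side": read_camera("side")
        r=pinpoint(cam,n)
        if r:
            X=(watz(T,K,r[0]["uv"],z) if cam=="wrist" else atz(cam,r[0]["uv"],z))[:2]-C;print(cam,n,round(r[0]["conf"],2),np.hypot(*X),np.degrees(np.arctan2(X[1],X[0])))
```

```text
t 55.3 pos [ 0.5806 -0.0795  0.2513] th 263.3 yaw 173.7 r 0.1125 f_rad,f_ccw [-0.3  0.5] fz 0.5 j7 92.8 w 0.0006
spinner [415.5 167.9] 0.57 [0.5936 0.0308 0.    ]
crank_knob [469.5 273.8] 0.74 [0.6502 0.0331 0.153 ]
brake_tab [369.6 199.4] 0.65 [ 0.5835 -0.0404  0.14  ]
wrist crank_knob 0.74 0.05637385683642644 0.9406712002697405
side crank_knob 0.61 0.0495765532236143 5.546765676960312
wrist brake_tab 0.65 0.07336237784766875 -98.09544750354304
side brake_tab 0.43 0.07622116858785148 -94.9850192295751
```

View pics/w8.png

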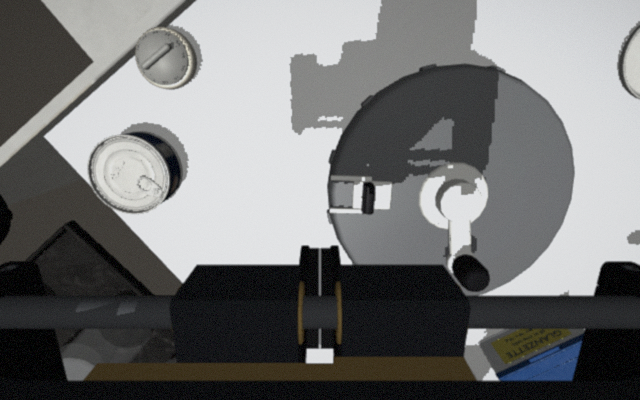

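The tab is in (369,198), 73 mm from the axis. The crank at (469,272) has not moved, and the arm is clear. Handing in.

```bash
python3 -c "
from cell import *
print(sign_off())"
```

```text
the job is handed in; nothing more can be done
None
```

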